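# Load a staple stick into the bench stapler's magazine

### The arm

A 7-joint arm with a two-finger parallel gripper is mounted at the origin on the work surface. World frame = base frame: x ahead of the robot, y to its left, z up, the work surface at z = 0. Lengths are in m, angles in rad, forces in N, time in s.
With the tool pointing down it reaches from about 0.425 to 0.875 m from the base axis. Payload 8.4 kg.
Tool frame: the origin (TCP) lies on the centre line of the jaws, within the pads' length; the fingertips stand 25 mm ahead of it and the grasp point (between the pads) lies 6 mm ahead of it (ctrl.nose_length is the distance from the TCP to the fingertips, in m); z points along the fingers, y is the line along which they close (so a half turn about z gives the same grasp; the last joint's range is limited). The gripper opens to 87 mm and grips with 3 to 60 N. Pads are 19 mm wide; open, the fingers measure 117 mm over their backs; the gripper's body (75 mm by 190 mm) begins 51 mm behind the grasp point.
Start: joints at [-1.336, 0.333, 0.04, 1.465, -0.013, 1.343, -0.059], TCP at [0.213, 0.614, 0.248] pointing down, gripper open.
Joint ranges: [-2.58, 2.58], [-0.38, 2.09], [-1.3, 1.39], [0.25, 2.4], [-1.5, 4.64], [0.08, 2.09], [-2.65, 2.65]. Speed limits (rad/s): [2.22, 2.22, 2.79, 2.79, 3.14, 3.14, 3.14].

### API

Orientations are given as [roll, pitch, yaw] about the fixed x, y, z axes, in that order (R = Rz(yaw) Ry(pitch) Rx(roll)).
In Python, from station import readout, grab_frame, ctrl, search_frame, place_of gives the robot as it stands.
- The arm moves only by the shell command python3 -m creep 'ROWS' [OPENING] [FORCE]. ROWS is a JSON object of lists of equal length, an entry for each row: "dp": the shift along the tool's x, y, z scaled (see below), a list of three; "rotation": the turn, a rotation vector about the tool's x, y, z scaled (see below), a list of three. A call has 1 to 20 rows; each row shifts and turns the commanded pose from where the row before left it, along the tool's axes as they then stand; what a row does not reach is not made up. The controller multiplies each number of a shift by 250 mm and each number of a turn by 180 degrees. A row lasts 1/8 s, in which the tool goes at most 62.5 mm and 10.7 degrees, less where a joint would pass 70% of its speed; a pose out of reach is approached as far as the arm can. A call with a number of a shift or a turn outside -1 to 1 is refused whole. A call with a gripper value outside its range is refused whole. OPENING is the opening, from 0 (shut) to 1 (fully open), set as the call begins (- or left out, the last holds). The fingers move at their own pace and stop on an object; FORCE is the grip in N (left out, the last holds). Time passes only in rows, so rows that do not move let the fingers close. It gives the time, the measured TCP pose, the force, the opening and the grip force at its end, in the units of the state.
- readout.state(): the state, without advancing time (a new reading comes with each control period).
- grab_frame(name): name is "side" or "top"; returns a dict with "pixels" (384x512x3 uint8, red, green, blue), "mtx" (3x3 intrinsics, pixels), "T" (4x4, takes a point from camera to world coordinates). Camera axes: x right, y down, z forward; pixel columns grow to the right and rows downward; lengths in m; the calibration is good to about 2 mm. A picture is of the moment at which its call begins. There is no depth.
- ctrl.finish_job(): hands the job in; it is judged then, once.
Trained networks look in a picture, given as the dict that the camera call returned (one of the last four; its "shot" number tells which), for a name from the list of things; names that differ only in an ending like _2 or _b are one class to them, and where a whole thing is asked for, a point or a joint stands for the part that bears it (a point fixed in the world has none). Each returns a list of dicts, best first, with "conf" (0 to 1); they miss things now and then, are a little off and sometimes report something else, mostly with a low value. They report only what shows in the picture. A call takes as long as a camera call. They do not tell look-alikes from the thing itself.
- search_frame(picture, name): "rect" ([left, top, right, bottom] in pixels, round what is visible of it).
- place_of(picture, name): "pixel" ([row, column] in pixels: a listed point, or the origin of a listed thing).
The state is a dict: "time": time; "joint_pos": joint angles; "dq": joint speeds; "joint_torque": joint torques, N m; "tool_pos": TCP position; "tcp_rot": TCP orientation; "force": force on the tool from outside, world axes, zero at the start; "ft_torque": the same for the moment, N m; "grip_width": finger opening in m; "grasp_force": force on a finger pad.
Only numpy, scipy, OpenCV 4.12 (cv2) and the standard library are available. Lean on these libraries where they do the work, as an engineer would, in place of code of your own. Each camera call takes 0.05 s, during which the arm holds its last target. There are 200 camera calls.

### The job

Load the long staple stick into the magazine channel: push its end back against the spring follower until its other end drops in behind the stop lip, lying fully down on the channel floor, and let go. Then slide the rail shut over it, all the way home. Handle the stick gently: do not push or press it harder than about 12 N, and leave the other things on the bench where they are.

Things in the scene. Friction and masses are not known exactly. Their poses are not given: they have to be found in the camera images.
- strip_center (a point): Long staple stick, glued steel, 95 mm long (x), 12 wide (y), 30 high (z), about 90 g, standing on the bench; both ends alike. This point: its centre, 15 mm above its underside. For loading hold its upper half: fingers lower than 13 mm above its underside would hit the channel walls.
- offcut_center (a point): A left-over short staple stick, 50 mm long, 12 mm wide, 30 mm high: not wanted, leave it. This point is its centre.
- movement_center (a point): A black plastic clock movement, 56 x 56 x 16 mm with a brass shaft on top: leave it. This point is the centre of the box.
- stand: Fixed loading stand of the magazine: grey base plate 60 x 235 mm (x -40 to 195 mm). Origin on the bench, z up, x along the channel from stop lip to follower, y = 0 its centre plane. The channel with lip, follower and stop is clamped by hand up to 22 mm either way along x from nominal; this is not measured: feel or see it. Let go, the stick is pushed back on the lip by the follower.
- rail (a joint): How far the sliding rail is open, m: 0 = home at its end stop (covers x 0 to 115 mm of the stand), about 0.13 to 0.15 at the start; shuts towards the stand's -x, about 2 N friction, stays where left. Bent steel cover 115 mm long, 33 wide, top 61 mm over the bench, underside 57.5 mm: 2.5 mm over a seated stick; it will not pass over a stick that stands proud.
- rail_knob (a point): The black round knob on the rail, 16 mm across and 24 mm high, 30 mm from the rail's lip-side end. This point is 12 mm above the rail's top, 12 mm below the knob's top, 73 mm over the bench; axes as the stand's.
- lip_nominal (a point): Nominal foot of the stop lip's inner face, fixed on the stand (x 0, z 25 mm = channel floor). Lip: steel, 12 mm long, 6 high over the floor. Channel: aluminium, 13.5 mm wide, walls 12 mm high over the floor, flared about 1.5 mm each side at the top. A stick carried with its underside 8 mm over the floor passes over the lip and meets the follower.
- follower_nominal (a point): Nominal foot of the follower's face at rest, fixed on the stand (69.5 mm from the lip). Follower: steel block, 12.5 mm wide, top 28 mm over the floor, sprung towards the lip; gives way 29 mm (2 N at first, 5 N at the end), then meets a rigid stop, its face 98.5 mm from the lip: the stick then has 3.5 mm to spare.
Mind the look-alikes: they are no part of the job. What is shaped like the part that bears strip_center but blue is not meant.

How it is judged:
By the outcome, as a careful person would: the job done as asked, in the order asked, and still so for the second after the job is handed in, with the robot touching nothing.
It also fails if it takes over 58 s, if anything falls off the work surface, if the arm or the gripper's body presses on something with over 40 N, if the wrist force passes 120 N, or if a joint passes its speed limit or range.

## Working session

There is one attempt and no reset: what is moved stays moved. The work goes in short steps, Python scripts to look and compute and a shell command to move; the robot and the scene stay as the last step left them, time stands still between calls to the robot, and variables do not carry over. Pictures are saved under pics/ and viewed, at most 10 in all, crops included, and the job is handed in when it is done.

```bash
mkdir -p pics; ls; cat > h.py <<'E'
import numpy as np, cv2
from station import readout, grab_frame, ctrl, search_frame, place_of
def ray(f,px):
    K,T=np.array(f["mtx"]),np.array(f["T"])
    d=np.linalg.inv(K)@[px[1],px[0],1]
    return T[:3,3],T[:3,:3]@d
def at_z(f,px,z):
    o,d=ray(f,px); return o+d*(z-o[2])/d[2]
def tri(fa,pa,fb,pb):
    o1,d1=ray(fa,pa);o2,d2=ray(fb,pb)
    s=np.linalg.lstsq(np.c_[d1,-d2],o2-o1,rcond=None)[0]
    a,b=o1+s[0]*d1,o2+s[1]*d2
    return (a+b)/2,np.linalg.norm(a-b)
def save(f,n,crop=None,k=1):
    im=f["pixels"][:,:,::-1]
    if crop: im=im[crop[1]:crop[3],crop[0]:crop[2]]
    cv2.imwrite("pics/"+n,cv2.resize(im,None,fx=k,fy=k,interpolation=cv2.INTER_CUBIC))
def proj(f,p):
    T=np.linalg.inv(np.array(f["T"])); c=T[:3,:3]@p+T[:3,3]; u=np.array(f["mtx"])@c; return u[1]/u[2],u[0]/u[2]
E
python3 - <<'E'
from h import *
np.set_printoptions(precision=4,suppress=True)
s=readout.state(); print(s)
t=grab_frame("top"); d=grab_frame("side")
save(t,"top1.png",k=1.5);save(d,"side1.png",k=1.5)
print(t["T"],d["T"],t["mtx"])
for n in ["strip_center","offcut_center","movement_center","stand","rail_knob","lip_nominal","follower_nominal"]:
    for nm,f in(("top",t),("side",d)):
        print(n,nm,[(np.round(r["pixel"],1).tolist(),round(r["conf"],2)) for r in place_of(f,n)[:4]])
E
```

```text
pics
{'time': 0.0, 'joint_pos': array([-1.3362,  0.3339,  0.0399,  1.4663, -0.0134,  1.3433, -0.0585]), 'dq': array([ 0.0007, -0.0009,  0.0007, -0.0007, -0.0003,  0.0004,  0.0011]), 'joint_torque': array([ -0.0002, -65.6376,   1.335 , -40.3791,  -0.0598,   0.0448,
         0.0001]), 'tool_pos': array([0.2129, 0.6137, 0.2466]), 'tcp_rot': array([-3.1399,  0.0001,  2.8077]), 'force': array([-0.4324,  0.8993, -0.7382]), 'ft_torque': array([-0.0179, -0.0068, -0.0372]), 'grasp_force': 0.0, 'grip_width': 0.08692829454862294}
[[-0.0257 -0.9802  0.1965  0.3733]
 [-0.9993  0.0307  0.0223 -0.0162]
 [-0.0279 -0.1958 -0.9802  0.7222]
 [ 0.      0.      0.      1.    ]] [[-0.9594 -0.138   0.2461  0.3252]
 [-0.2818  0.5111 -0.812   0.5592]
 [-0.0137 -0.8484 -0.5292  0.4529]
 [ 0.      0.      0.      1.    ]] [[358.7477   0.     258.8361]
 [  0.     358.7477 191.1607]
 [  0.       0.       1.    ]]
strip_center top [([225.6, 259.9], 0.68), ([280.7, 261.9], 0.63)]
strip_center side [([221.0, 271.4], 0.92), ([234.7, 324.0], 0.76)]
offcut_center top [([215.7, 362.3], 0.52)]
offcut_center side [([174.2, 281.2], 0.73)]
movement_center top [([231.2, 154.1], 0.94), ([216.5, 365.0], 0.69)]
movement_center side [([310.3, 236.8], 0.73)]
stand top [([152.1, 272.6], 0.82), ([231.7, 150.3], 0.29)]
stand side [([172.3, 285.3], 0.62), ([208.8, 205.7], 0.6), ([218.1, 191.2], 0.34)]
rail_knob top [([144.6, 181.2], 0.56), ([215.6, 362.0], 0.23)]
rail_knob side []
lip_nominal top [([148.9, 274.9], 0.85)]
lip_nominal side [([199.8, 203.4], 0.87)]
follower_nominal top [([148.6, 241.0], 0.83)]
follower_nominal side [([220.2, 189.9], 0.96)]
```

View pics/top1.png

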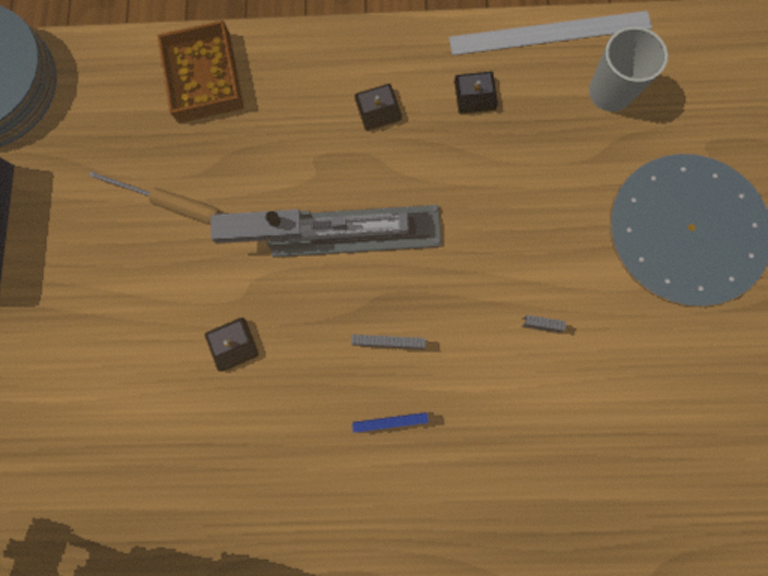

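View pics/side1.png

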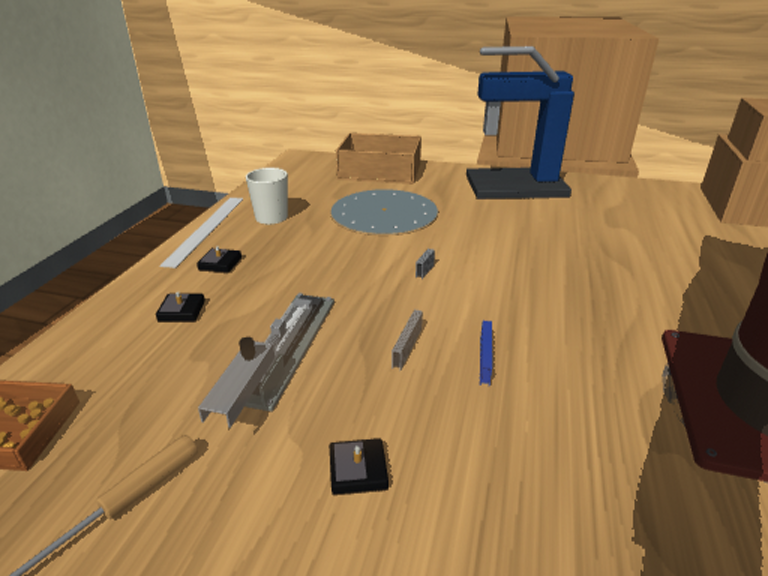

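Candidates for the stick are the grey one at top (227,259) and the blue one at top (281,262). The short offcut is at (216,363). The grey 95 mm stick fits the description; the blue one is the excluded look-alike. The stand is at (150,237), with the rail to the left, so stand +x points to image left. I'll confirm with an enlarged crop.

```bash
python3 - <<'E'
from h import *
np.set_printoptions(precision=4,suppress=True)
t=grab_frame("top"); d=grab_frame("side")
im=t["pixels"][:,:,::-1]
a=cv2.resize(im[125:180,130:300],None,fx=4.6,fy=4.6,interpolation=cv2.INTER_CUBIC)
b=cv2.resize(im[205:245,130:300],None,fx=4.6,fy=4.6,interpolation=cv2.INTER_CUBIC)
cv2.imwrite("pics/crop.png",np.vstack([a,b]))
def best(f,n,near=None):
    r=place_of(f,n)
    if near is not None: r=sorted(r,key=lambda q:np.hypot(*(np.array(q["pixel"])-near)))
    return r[0]["pixel"] if r else None
for n,nt,ns in [("strip_center",(227,259),(225,271)),("lip_nominal",(149,275),(200,203)),("follower_nominal",(149,241),(220,190)),("stand",(152,273),(209,205)),("rail_knob",(145,181),(230,165)),("offcut_center",(216,363),(174,281)),("movement_center",(231,154),(310,237))]:
    pt,ps=best(t,n,nt),best(d,n,ns)
    print(n,pt,ps,tri(t,pt,d,ps) if pt and ps else None)
    z={"strip_center":.015,"lip_nominal":.025,"follower_nominal":.025,"rail_knob":.073}.get(n,0.01)
    if pt: print("   topz",at_z(t,pt,z))
    if ps: print("   sidez",at_z(d,ps,z))
# stick mask
hsv=cv2.cvtColor(im,cv2.COLOR_BGR2HSV); m=(hsv[...,1]<70)&(hsv[...,2]>60)
m2=np.zeros(m.shape,np.uint8); m2[215:240,225:295]=m[215:240,225:295]
ys,xs=np.nonzero(m2); P=np.array([at_z(t,(y,x),.025)[:2] for y,x in zip(ys,xs)])
c=P.mean(0); w,v=np.linalg.eigh(np.cov(P.T)); ax=v[:,1]; e=(P-c)@ax
print("stick",len(P),c,ax,np.degrees(np.arctan2(ax[1],ax[0])),np.ptp(e),np.ptp((P-c)@v[:,0]))
E
```

```text
strip_center [231.4, 263.6] [224.0, 270.4] (array([ 0.4409, -0.0064,  0.0098]), np.float64(0.012649964584440865))
   topz [ 0.4342 -0.0074  0.015 ]
   sidez [0.4459 0.0004 0.015 ]
lip_nominal [150.9, 275.3] [200.4, 202.8] (array([ 0.6009, -0.035 ,  0.0204]), np.float64(0.008259955587459851))
   topz [ 0.5952 -0.0358  0.025 ]
   sidez [ 0.6026 -0.0294  0.025 ]
follower_nominal [150.6, 240.0] [219.4, 191.4] (array([0.6   , 0.0362, 0.0216]), np.float64(0.0011439926110841379))
   topz [0.5983 0.0358 0.025 ]
   sidez [0.5985 0.0402 0.025 ]
stand [152.6, 270.0] None None
   topz [ 0.5967 -0.0252  0.01  ]
rail_knob [146.7, 181.6] [234.5, 164.6] (array([0.5965, 0.1448, 0.0687]), np.float64(0.0011287596038669534))
   topz [0.5945 0.1435 0.073 ]
   sidez [0.5941 0.1493 0.073 ]
offcut_center [213.0, 361.4] [171.8, 283.2] (array([ 0.4621, -0.1987,  0.0249]), np.float64(0.0031569749177097362))
   topz [ 0.4656 -0.2024  0.01  ]
   sidez [ 0.4652 -0.2249  0.01  ]
movement_center [231.1, 153.0] [309.2, 238.5] (array([0.4435, 0.2138, 0.0105]), np.float64(0.004262692517377344))
   topz [0.4414 0.2135 0.01  ]
   sidez [0.4458 0.2135 0.01  ]
stick 331 [0.4417 0.0021] [0.0799 0.9968] 85.41432088318025 0.09554034458699048 0.013024943948857424
```

View pics/crop.png

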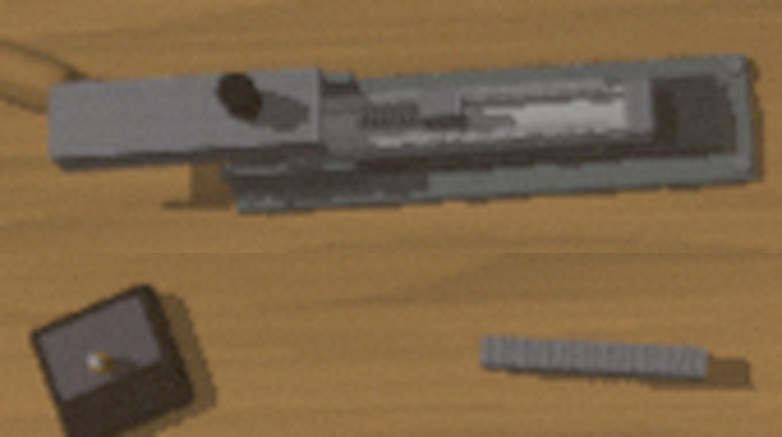

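The crop confirms the grey ribbed stick (crop 480–705, about 49 px or 95 mm long). It also shows the stand with follower face near col 230 and lip near col 267. Next I'll get the stand axis from its edges and plan the approach.

```bash
cat >> h.py <<'E'
from scipy.spatial.transform import Rotation as Rn
def togo(p,yaw,n=None):
    s=readout.state(); R=Rn.from_euler("xyz",s["tcp_rot"]); d=R.inv().apply(np.array(p)-s["tool_pos"])
    rv=(R.inv()*Rn.from_euler("xyz",[np.pi,0,yaw])).as_rotvec()
    print("togo tool mm",(d*1e3).round(1),"units",(d/.25).round(4),"rot units",(rv/np.pi).round(4),"deg",np.degrees(rv).round(1))
E
python3 - <<'E'
from h import *
np.set_printoptions(precision=4,suppress=True)
t=grab_frame("top"); 
c=lambda x,y:(125+(y+.5)/4.6-.5,130+(x+.5)/4.6-.5)
def rep(n,a,b,z):
    A,B=at_z(t,c(*a),z),at_z(t,c(*b),z); v=B-A; print(n,A,B,np.degrees(np.arctan2(v[1],v[0])),np.linalg.norm(v))
rep("base near bottom",(755,180),(240,212),0)
rep("base far top edge",(743,56),(357,75),.01)
rep("base right",(743,56),(753,178),.005)
rep("rail far edge",(318,68),(48,85),.061)
rep("rail near edge top",(318,148),(52,160),.061)
rep("rail end",(318,68),(318,148),.061)
rep("lip/floor end..follower",(628,112),(460,118),.025)
rep("lip top outer, follower top z53",(655,108),(460,107),.053)
s=readout.state()
togo([0.443,0.001,.15],np.radians(85.4))
togo([0.40,0.35,.248],np.radians(125))
E
```

```text
base near bottom [ 0.574  -0.0738  0.    ] [0.5668 0.1602 0.    ] 91.76474510187276 0.23413207432678854
base far top edge [ 0.6295 -0.0702  0.01  ] [0.6267 0.1053 0.01  ] 90.91459444247387 0.17550659198592106
base right [ 0.6313 -0.0706  0.005 ] [ 0.5736 -0.0726  0.005 ] -178.03300077444808 0.05776055460158141
rail far edge [0.6123 0.1131 0.061 ] [0.6088 0.2281 0.061 ] 91.73182420550846 0.1150540561307025
rail near edge top [0.5771 0.1129 0.061 ] [0.5756 0.2251 0.061 ] 90.71989193878233 0.11225575459348103
rail end [0.6123 0.1131 0.061 ] [0.5771 0.1129 0.061 ] -179.58569887584136 0.035209682297991166
lip/floor end..follower [ 0.6    -0.0174  0.025 ] [0.5998 0.0569 0.025 ] 90.14241794288564 0.07430232385073557
lip top outer, follower top z53 [ 0.5922 -0.0288  0.053 ] [0.5956 0.054  0.053 ] 87.69442338356788 0.08281431900080925
togo tool mm [-418.2 -503.8   97.6] units [-1.6729 -2.0154  0.3903] rot units [-0.      0.      0.4193] deg [-0.   0.  75.5]
togo tool mm [-263.2 -188.2   -0.4] units [-1.0529 -0.7528 -0.0018] rot units [-0.      0.      0.1993] deg [-0.   0.  35.9]
```

```bash
python3 -m creep '{"dp":[[-0.08,0.0,0],[-0.1,-0.05,0],[-0.1,-0.1,0],[-0.1,-0.1,0]],"rotation":[[0,0,0.03],[0,0,0.03],[0,0,0.03],[0,0,0.03]]}' 1 20; python3 -c "
from h import *
print(readout.state()['joint_pos']); togo([0.443,0.001,.15],np.radians(85.4))"
```

```text
time: 2.15
tool_pos: [0.2651, 0.5157, 0.2474]
tcp_rot: [-3.142, 0.0, 2.427]
force: [0.7, -0.3, 0.0]
grip_width: 0.0871
grasp_force: 0.0
[-1.28150112  0.19018541  0.12526501  1.64707104 -0.02429953  1.30601352
 -0.2957311 ]
togo tool mm [-471.6 -272.3   97.5] units [-1.8863 -1.0892  0.3901] rot units [0.000e+00 1.000e-04 2.981e-01] deg [ 0.   0.  53.7]
```

```bash
python3 -m creep '{"dp":[[-0.12,-0.02,0],[-0.12,-0.02,0],[-0.12,-0.02,0],[-0.12,-0.02,0],[-0.12,-0.02,0],[-0.12,-0.02,0],[-0.12,0,0],[-0.12,0,0],[-0.12,0,0],[-0.12,0,0]],"rotation":[[0,0,0.03],[0,0,0.03],[0,0,0.03],[0,0,0.03],[0,0,0.03],[0,0,0.03],[0,0,0.03],[0,0,0.03],[0,0,0.03],[0,0,0.027]]}'; python3 -c "
from h import *
print(readout.state()['joint_pos']); togo([0.443,0.001,.10],np.radians(85.4))"
```

```text
time: 3.4
tool_pos: [0.3628, 0.2364, 0.2477]
tcp_rot: [3.141, -0.0, 1.494]
force: [-0.0, -0.0, -0.1]
grip_width: 0.0867
grasp_force: 0.0
[-1.05168103 -0.13949969  0.34020668  1.9721192   0.04803321  1.30096104
 -0.80367418]
togo tool mm [-228.6   97.9  147.6] units [-0.9145  0.3917  0.5905] rot units [ 0.0001 -0.0001  0.0013] deg [ 0.  -0.   0.2]
```

```bash
python3 -m creep '{"dp":[[-0.06,0.09,0],[-0.09,0.1,0],[-0.1,0.1,0],[-0.12,0.1,0],[-0.12,0,0.04],[-0.12,0,0.06],[-0.12,0,0.08],[-0.12,0,0.1],[-0.06,0,0.12],[0,0,0.08],[0,0,0]],"rotation":[[0,0,0],[0,0,0],[0,0,0],[0,0,0],[0,0,0],[0,0,0],[0,0,0],[0,0,0],[0,0,0],[0,0,0],[0,0,0]]}'; python3 - <<'E'
from h import *
np.set_printoptions(precision=4,suppress=True)
print(readout.state()['joint_pos']); togo([0.443,0.001,.039],np.radians(85.4))
d=grab_frame("side");save(d,"side2.png",(140,130,380,310),3.3)
for r in place_of(d,"strip_center")[:2]: print(r,at_z(d,r["pixel"],.015))
E
```

```text
time: 4.78
tool_pos: [0.4423, 0.0031, 0.1267]
tcp_rot: [-3.14, 0.001, 1.497]
force: [0.2, -0.6, -0.2]
grip_width: 0.0871
grasp_force: 0.0
[-0.8001 -0.0091  0.7008  2.1219  0.0077  1.0289 -0.1769]
togo tool mm [-1.9  1.  87.7] units [-0.0077  0.004   0.3509] rot units [-0.0007  0.0003  0.0021] deg [-0.1  0.1  0.4]
{'pixel': [221.2, 272.6], 'conf': 0.88} [ 0.4437 -0.0098  0.015 ]
{'pixel': [232.5, 323.5], 'conf': 0.63} [ 0.3412 -0.0005  0.015 ]
```

View pics/side2.png

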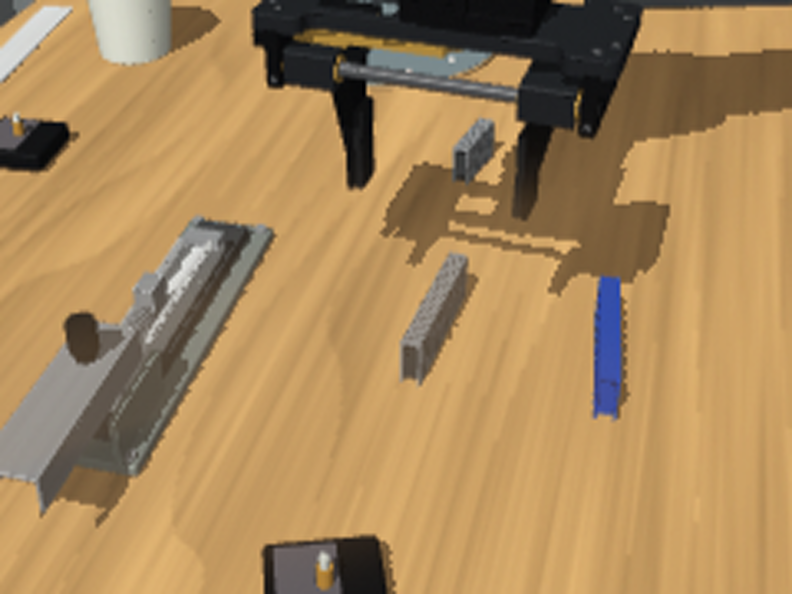

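The side view shows the stick at crop (403–468, 254–382), sitting between and ahead of the fingers, with the blue one clear to the right. Next is the centre along its length, from its top end points.

```bash
python3 - <<'E'
from h import *
np.set_printoptions(precision=4,suppress=True)
d=grab_frame("side"); c=lambda x,y:(130+y/3.3-.3,140+x/3.3-.3)
A=at_z(d,c(412,344),.03);B=at_z(d,c(458,256),.03);print(A,B,(A+B)/2,np.degrees(np.arctan2(*(A-B)[1::-1])),np.linalg.norm(A-B))
t=grab_frame("top"); k=lambda x,y:(205+(y-253)/4.6-.4,130+x/4.6-.4)
A=at_z(t,k(482,346),.03);B=at_z(t,k(706,357),.03);print(A,B,(A+B)/2,np.degrees(np.arctan2(*(A-B)[1::-1])),np.linalg.norm(A-B))
E
```

```text
[0.4453 0.0519 0.03  ] [ 0.4385 -0.0398  0.03  ] [0.4419 0.006  0.03  ] 85.73117157094504 0.09192231778026036
[0.4472 0.0486 0.03  ] [ 0.4399 -0.0453  0.03  ] [0.4435 0.0017 0.03  ] 85.55370172191428 0.09419909074631856
```

```bash
python3 -m creep '{"dp":[[0,0.002,0.08],[0,0.002,0.09],[0,0,0.09],[0,0,0.06],[0,0,0.028],[0,0,0],[0,0,0]],"rotation":[[0,0,0],[0,0,0.002],[0,0,0],[0,0,0],[0,0,0],[0,0,0],[0,0,0]]}'; python3 -m creep '{"dp":[[0,0,0],[0,0,0],[0,0,0],[0,0,0],[0,0,0],[0,0,0],[0,0,0],[0,0,0]],"rotation":[[0,0,0],[0,0,0],[0,0,0],[0,0,0],[0,0,0],[0,0,0],[0,0,0],[0,0,0]]}' 0 11
```

```text
time: 5.85
tool_pos: [0.4447, 0.0034, 0.0412]
tcp_rot: [3.141, -0.0, 1.491]
force: [-0.5, -0.5, 0.5]
grip_width: 0.0871
grasp_force: 0.0
time: 6.85
tool_pos: [0.4442, 0.0033, 0.0406]
tcp_rot: [-3.142, 0.0, 1.491]
force: [-1.0, -0.3, -0.2]
grip_width: 0.0149
grasp_force: 0.0
```

```bash
python3 -m creep '{"dp":[[0,0,0],[0,0,0],[0,0,0],[0,0,0]],"rotation":[[0,0,0],[0,0,0],[0,0,0],[0,0,0]]}'
```

```text
time: 7.35
tool_pos: [0.4442, 0.0033, 0.0406]
tcp_rot: [3.142, 0.0, 1.491]
force: [0.1, -0.3, 0.6]
grip_width: 0.0124
grasp_force: 11.0
```

```bash
python3 -m creep '{"dp":[[0,0,-0.04],[0,0,-0.08],[0,0,-0.1],[0,0,-0.1],[0,0,-0.06],[0,0,0]],"rotation":[[0,0,0],[0,0,0],[0,0,0],[0,0,0],[0,0,0],[0,0,0]]}'; python3 - <<'E'
from h import *
# stick bottom = tip-ish; TCP is 0.0406 over the underside. stand axis yaw 91.4
L=np.array([.600,-.0165,.025]); u=np.array([np.cos(np.radians(91.4)),np.sin(np.radians(91.4)),0])
c=L+u*(.0695-.0475-.008)   # stick centre, 8 mm short of follower
print(c); togo(c+[0,0,.0406+.030],np.radians(91.4))
E
```

```text
time: 8.1
tool_pos: [0.4448, 0.0036, 0.1365]
tcp_rot: [3.14, -0.001, 1.492]
force: [0.1, -0.3, -1.6]
grip_width: 0.0114
grasp_force: 11.0
[ 0.59965795 -0.00250418  0.025     ]
togo tool mm [  6.1 154.7  41.2] units [0.0245 0.619  0.1646] rot units [ 0.0006 -0.0004 -0.033 ] deg [ 0.1 -0.1 -5.9]
```

```bash
python3 -m creep '{"dp":[[0,0.06,0],[0,0.1,0],[0,0.12,0],[0,0.12,0],[0,0.12,0.02],[0.01,0.07,0.06],[0,0.03,0.06],[0,0,0.02],[0,0,0],[0,0,0]],"rotation":[[0,0,-0.01],[0,0,-0.01],[0,0,-0.01],[0,0,-0.003],[0,0,0],[0,0,0],[0,0,0],[0,0,0],[0,0,0],[0,0,0]]}'; python3 - <<'E'
from h import *
L=np.array([.600,-.0165,.025]); u=np.array([np.cos(np.radians(91.4)),np.sin(np.radians(91.4)),0])
c=L+u*(.0695-.0475-.008)
togo(c+[0,0,.0406+.030],np.radians(91.4))
d=grab_frame("side"); t=grab_frame("top")
a=cv2.resize(d["pixels"][150:260,150:280,::-1],None,fx=5,fy=5,interpolation=cv2.INTER_CUBIC)
cv2.imwrite("pics/side3.png",a)
E
```

```text
time: 9.35
tool_pos: [0.5989, 0.0046, 0.0961]
tcp_rot: [3.141, -0.0, 1.595]
force: [-1.1, 0.0, -0.9]
grip_width: 0.0119
grasp_force: 11.0
togo tool mm [-7.2  0.6  0.5] units [-0.0287  0.0024  0.0022] rot units [ 0.0002 -0.0001 -0.0001] deg [ 0. -0. -0.]
```

View pics/side3.png

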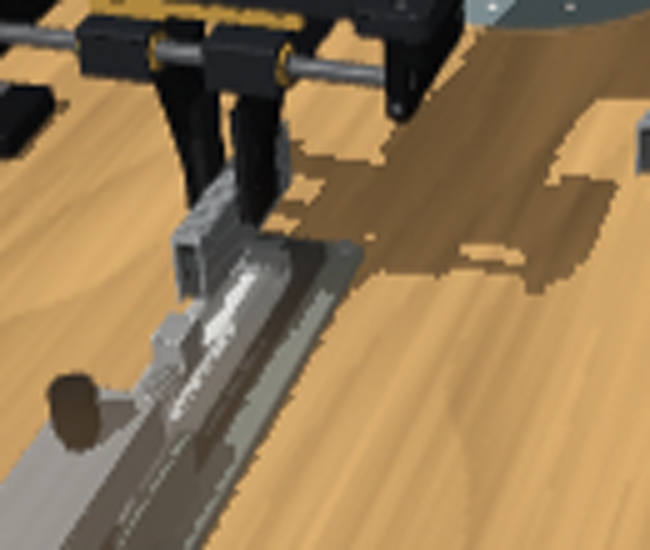

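The side crop shows the held stick end at (178–202, 235–294), ahead of and above the channel, with the follower block at about (155–195, 315–370). I'll take one finer composite to compare lateral positions at equal height.

```bash
python3 - <<'E'
from h import *
d=grab_frame("side"); t=grab_frame("top")
a=cv2.resize(d["pixels"][180:240,170:220,::-1],None,fx=9,fy=9,interpolation=cv2.INTER_LINEAR)
b=cv2.resize(t["pixels"][125:185,220:260,::-1],None,fx=8,fy=8,interpolation=cv2.INTER_LINEAR)
b=np.pad(b,((0,60),(0,0),(0,0)))
cv2.imwrite("pics/cmp4.png",np.hstack([a,b]))
E
```

```text
(no output)
```

View pics/cmp4.png

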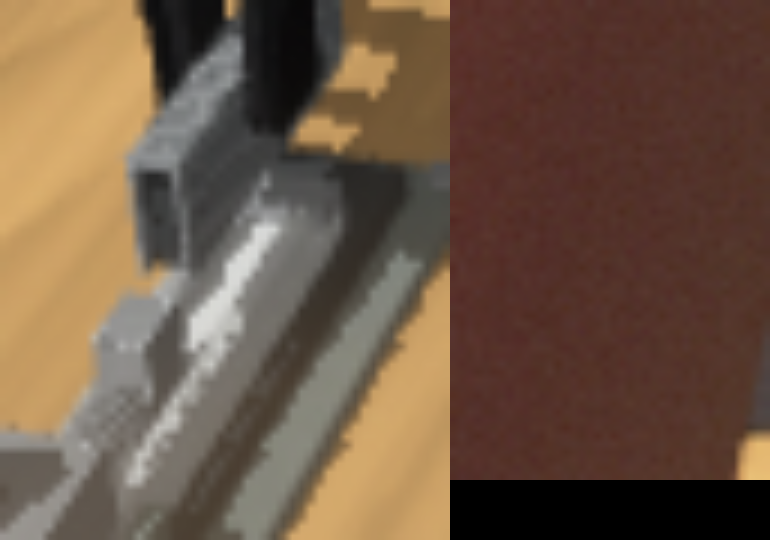

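```bash
python3 - <<'E'
from h import *
np.set_printoptions(precision=4,suppress=True)
d=grab_frame("side"); c=lambda x,y:(180+y/9-.45,170+x/9-.45)
s=readout.state(); p=s["tool_pos"];zb=p[2]-.0406; print(p)
for n,x,y,z in [("stick bot L",143,272,zb),("stick bot R",187,268,zb),("stick top L",133,170,zb+.03),("stick top R",180,178,zb+.03),
 ("fol rearL",97,345,.053),("fol rearR",148,352,.053),("fol frontR",178,305,.053),("fol frontL",122,295,.053),
 ("floor near lip L",262,212,.025),("floor lip R",283,217,.025)]: print(n,at_z(d,c(x,y),z))
u=np.array([np.cos(np.radians(91.4)),np.sin(np.radians(91.4)),0]);v=np.array([u[1],-u[0],0])
b=np.array([p[0],p[1],zb])
for e in(.0475,):
  for w in(-.006,.006):
    for h in(0,.03):
      q=np.array(proj(d,b+u*e+v*w+[0,0,h])); print("pred stick",w,h,((q[::-1]-[170,180]+.45)*9).round())
L=np.array([.600,-.0165,.025])
for nm,e,w,h in [("folF",.0695,.00625,.028),("folF",.0695,-.00625,.028),("wallTop nearlip",0,.00675,.012),("wallTop",0.06,.00675,.012),("wallTop-",0,-.00675,.012)]:
      q=np.array(proj(d,L+u*e+v*w+[0,0,h])); print("pred",nm,w,((q[::-1]-[170,180]+.45)*9).round())
E
```

```text
[0.5991 0.0048 0.096 ]
stick bot L [0.6028 0.0516 0.0554]
stick bot R [0.5943 0.0477 0.0554]
stick top L [0.5994 0.0566 0.0854]
stick top R [0.5887 0.0568 0.0854]
fol rearL [0.6027 0.0753 0.053 ]
fol rearR [0.5913 0.0747 0.053 ]
fol frontR [0.5922 0.0577 0.053 ]
fol frontL [0.6053 0.0575 0.053 ]
floor near lip L [ 0.6071 -0.0174  0.025 ]
floor lip R [ 0.6015 -0.0168  0.025 ]
pred stick -0.006 0 [189. 281.]
pred stick -0.006 0.03 [175. 164.]
pred stick 0.006 0 [136. 273.]
pred stick 0.006 0.03 [121. 156.]
pred folF 0.00625 [134. 284.]
pred folF -0.00625 [188. 292.]
pred wallTop nearlip 0.00675 [257. 172.]
pred wallTop 0.00675 [157. 319.]
pred wallTop- -0.00675 [311. 180.]
```

```bash
python3 -m creep '{"dp":[[-0.02,0.002,0.01],[-0.02,0,0.02],[0,0,0.015],[0,0,0],[0,0,0]],"rotation":[[0,0,0],[0,0,0],[0,0,0],[0,0,0],[0,0,0]]}'; python3 -m creep '{"dp":[[0,0,0.01],[0,0,0.01],[0,0,0.008],[0,0,0]],"rotation":[[0,0,0],[0,0,0],[0,0,0],[0,0,0]]}'
```

```text
time: 10.22
tool_pos: [0.5998, -0.0052, 0.0843]
tcp_rot: [-3.142, 0.0, 1.595]
force: [0.2, -0.6, -1.6]
grip_width: 0.0116
grasp_force: 11.0
time: 10.72
tool_pos: [0.5997, -0.0053, 0.0771]
tcp_rot: [-3.141, 0.0, 1.595]
force: [0.7, -0.4, -0.3]
grip_width: 0.0116
grasp_force: 11.0
```

```bash
python3 -m creep '{"dp":[[0,0,0.004],[0,0,0.004],[0,0,0],[0,0,0]],"rotation":[[0,0,0],[0,0,0],[0,0,0],[0,0,0]]}';python3 -c "
from h import *
s=readout.state();print(s['force'],s['ft_torque'],s['tool_pos'])"
```

```text
time: 11.22
tool_pos: [0.6002, -0.0053, 0.0756]
tcp_rot: [3.141, 0.0, 1.595]
force: [1.4, 0.4, 0.9]
grip_width: 0.012
grasp_force: 11.0
[1.36583692 0.39830739 0.86016441] [-0.12503583 -0.44690328 -0.04990063] [ 0.60020729 -0.00528581  0.07556515]
```

```bash
python3 -m creep '{"dp":[[0,0.004,0],[0,0,0],[0,0,0]],"rotation":[[0,0,0],[0,0,0],[0,0,0]]}';python3 -m creep '{"dp":[[0,0,0.004],[0,0,0],[0,0,0]],"rotation":[[0,0,0],[0,0,0],[0,0,0]]}';python3 -c "
from h import *
s=readout.state();print(s['force'],s['ft_torque'],s['tool_pos'])"
```

```text
time: 11.6
tool_pos: [0.6007, -0.0053, 0.0752]
tcp_rot: [-3.141, 0.0, 1.595]
force: [0.2, 0.9, -0.0]
grip_width: 0.0121
grasp_force: 11.0
time: 11.98
tool_pos: [0.601, -0.0053, 0.0745]
tcp_rot: [3.141, 0.0, 1.595]
force: [1.3, -0.4, 2.6]
grip_width: 0.0117
grasp_force: 11.0
[ 1.32287402 -0.3988205   2.58896426] [-0.00076459 -0.11358714  0.00988905] [ 0.60100571 -0.00527702  0.07450118]
```

Still riding the flare on the near side, so I'll shift further toward +x.

```bash
python3 -m creep '{"dp":[[0,0.004,0],[0,0,0],[0,0,0]],"rotation":[[0,0,0],[0,0,0],[0,0,0]]}';python3 -m creep '{"dp":[[0,0.001,0.004],[0,0,0],[0,0,0]],"rotation":[[0,0,0],[0,0,0],[0,0,0]]}';python3 -c "
from h import *
s=readout.state();print(s['force'],s['ft_torque'],s['tool_pos'])"
```

```text
time: 12.35
tool_pos: [0.6016, -0.0053, 0.074]
tcp_rot: [-3.141, 0.0, 1.595]
force: [0.9, 0.6, -0.3]
grip_width: 0.0116
grasp_force: 11.0
time: 12.72
tool_pos: [0.602, -0.0052, 0.0732]
tcp_rot: [-3.141, 0.0, 1.595]
force: [0.2, -0.3, -1.2]
grip_width: 0.0119
grasp_force: 11.0
[ 0.19354542 -0.25225795 -1.16712278] [-0.08148969  0.02395229 -0.00521317] [ 0.60195833 -0.00521208  0.07322106]
```

```bash
python3 -m creep '{"dp":[[0.012,0,0],[0.012,0,0],[0.008,0,0],[0,0,0]],"rotation":[[0,0,0],[0,0,0],[0,0,0],[0,0,0]]}';python3 -m creep '{"dp":[[0.008,0,0],[0.008,0,0],[0,0,0]],"rotation":[[0,0,0],[0,0,0],[0,0,0]]}';python3 -m creep '{"dp":[[0.008,0,0],[0.008,0,0],[0,0,0]],"rotation":[[0,0,0],[0,0,0],[0,0,0]]}';python3 -c "
from h import *
s=readout.state();print(s['force'],s['ft_torque'],s['tool_pos'])"
```

```text
time: 13.22
tool_pos: [0.6019, 0.0031, 0.0733]
tcp_rot: [3.142, -0.0, 1.596]
force: [0.3, 0.0, -0.9]
grip_width: 0.0121
grasp_force: 11.0
time: 13.6
tool_pos: [0.6018, 0.007, 0.0733]
tcp_rot: [3.142, -0.0, 1.595]
force: [-0.3, -0.6, -0.4]
grip_width: 0.0122
grasp_force: 11.0
time: 13.98
tool_pos: [0.6017, 0.0106, 0.0733]
tcp_rot: [3.142, 0.0, 1.595]
force: [0.4, -2.4, -0.8]
grip_width: 0.0115
grasp_force: 11.0
[ 0.42291927 -2.43562038 -0.78062587] [-0.63531663  0.05894637  0.01681209] [0.60168609 0.01063852 0.07334718]
```

```bash
python3 -m creep '{"dp":[[0.012,0,0],[0.012,0,0],[0.012,0,0],[0.012,0,0],[0.012,0,0],[0.012,0,0],[0.008,0,0],[0,0,0],[0,0,0]],"rotation":[[0,0,0],[0,0,0],[0,0,0],[0,0,0],[0,0,0],[0,0,0],[0,0,0],[0,0,0],[0,0,0]]}';python3 -m creep '{"dp":[[0.008,0,0],[0,0,0],[0,0,0]],"rotation":[[0,0,0],[0,0,0],[0,0,0]]}';python3 -m creep '{"dp":[[0.004,0,0],[0,0,0],[0,0,0]],"rotation":[[0,0,0],[0,0,0],[0,0,0]]}';python3 -c "
from h import *
s=readout.state();print(s['force'],s['ft_torque'],s['tool_pos'])"
```

```text
time: 15.1
tool_pos: [0.6011, 0.0306, 0.0733]
tcp_rot: [-3.142, 0.0, 1.595]
force: [-0.2, -3.7, 1.2]
grip_width: 0.0118
grasp_force: 11.0
time: 15.48
tool_pos: [0.6011, 0.0327, 0.0733]
tcp_rot: [-3.142, 0.0, 1.595]
force: [-0.6, -4.7, -0.0]
grip_width: 0.0116
grasp_force: 11.0
time: 15.85
tool_pos: [0.6011, 0.0338, 0.0733]
tcp_rot: [-3.141, 0.0, 1.595]
force: [-1.2, -5.6, 1.0]
grip_width: 0.012
grasp_force: 11.0
[-1.23242836 -5.57232183  0.96794549] [-1.12204955  0.24736365  0.09700947] [0.60106749 0.03375101 0.07328695]
```

```bash
for i in 1; do :; done; python3 -m creep '{"dp":[[0.004,0,0],[0,0,0],[0,0,0]],"rotation":[[0,0,0],[0,0,0],[0,0,0]]}';python3 -c "
from h import *
s=readout.state();print(s['force'],s['ft_torque'],s['tool_pos'])"
```

```text
time: 16.23
tool_pos: [0.601, 0.0348, 0.0733]
tcp_rot: [-3.142, 0.0, 1.595]
force: [-1.1, -4.2, 1.1]
grip_width: 0.0119
grasp_force: 11.0
[-1.10440747 -4.1550368   1.07452256] [-1.14956691  0.27984181  0.12093565] [0.60104421 0.03476815 0.07329918]
```

```bash
python3 -m creep '{"dp":[[0.004,0,0],[0,0,0],[0,0,0]],"rotation":[[0,0,0],[0,0,0],[0,0,0]]}';python3 -c "
from h import *
s=readout.state();print(s['force'],s['ft_torque'],s['tool_pos'])"
```

```text
time: 16.6
tool_pos: [0.601, 0.0357, 0.0733]
tcp_rot: [-3.142, 0.0, 1.595]
force: [-1.9, -4.5, 0.4]
grip_width: 0.012
grasp_force: 11.0
[-1.87726529 -4.52578818  0.35213878] [-1.17218982  0.28414634  0.12036919] [0.60103584 0.03567875 0.07330337]
```

```bash
python3 -m creep '{"dp":[[0.003,-0.003,0],[0,0,0],[0,0,0]],"rotation":[[0,0,0],[0,0,0],[0,0,0]]}';python3 -c "
from h import *
s=readout.state();print(s['force'],s['ft_torque'],s['tool_pos'])"
```

```text
time: 16.98
tool_pos: [0.6008, 0.0363, 0.0734]
tcp_rot: [3.141, 0.0, 1.595]
force: [0.8, -5.9, -0.6]
grip_width: 0.0117
grasp_force: 11.0
[ 0.80313077 -5.90211847 -0.60229293] [-1.27555652 -0.14503428 -0.01096052] [0.60076663 0.03634532 0.07342736]
```

```bash
python3 -m creep '{"dp":[[0.004,0,0],[0,0,0],[0,0,0]],"rotation":[[0,0,0],[0,0,0],[0,0,0]]}';python3 -c "
from h import *
s=readout.state();print(s['force'],s['ft_torque'],s['tool_pos'])"
```

```text
time: 17.35
tool_pos: [0.6007, 0.0364, 0.0735]
tcp_rot: [3.141, 0.001, 1.594]
force: [0.7, -7.3, -1.3]
grip_width: 0.0118
grasp_force: 11.0
[ 0.72546128 -7.30633999 -1.3258194 ] [-1.79191716 -0.16380164 -0.02717658] [0.60074116 0.03640103 0.07347233]
```

```bash
python3 -m creep '{"dp":[[-0.005,0,0],[-0.005,0,0],[0,0,0],[0,0,0]],"rotation":[[0,0,0],[0,0,0],[0,0,0],[0,0,0]]}';python3 -m creep '{"dp":[[0,0,0.006],[0,0,0.006],[0,0,0.004],[0,0,0],[0,0,0]],"rotation":[[0,0,0],[0,0,0],[0,0,0],[0,0,0],[0,0,0]]}';python3 -c "
from h import *
s=readout.state();print(s['force'],s['ft_torque'],s['tool_pos'])"
```

```text
time: 17.85
tool_pos: [0.6007, 0.0349, 0.0734]
tcp_rot: [3.141, 0.0, 1.595]
force: [2.6, -6.1, -1.3]
grip_width: 0.0117
grasp_force: 11.0
time: 18.48
tool_pos: [0.6006, 0.035, 0.0694]
tcp_rot: [3.141, 0.0, 1.595]
force: [2.5, -3.5, 1.2]
grip_width: 0.0118
grasp_force: 11.0
[ 2.45764287 -3.51595674  1.22045203] [-1.08659933 -0.46283306 -0.02164618] [0.60059518 0.03503699 0.06938611]
```

```bash
python3 -m creep '{"dp":[[0,0.002,0],[0,0,0.006],[0,0,0.004],[0,0,0],[0,0,0]],"rotation":[[0,0,0],[0,0,0],[0,0,0],[0,0,0],[0,0,0]]}';python3 -c "
from h import *
s=readout.state();print(s['force'],s['ft_torque'],s['tool_pos'])"
python3 -m creep '{"dp":[[0,0,0.004],[0,0,0],[0,0,0]],"rotation":[[0,0,0],[0,0,0],[0,0,0]]}';python3 -c "
from h import *
s=readout.state();print(s['force'],s['ft_torque'],s['tool_pos'])"
```

```text
time: 19.1
tool_pos: [0.6007, 0.035, 0.0667]
tcp_rot: [-3.141, 0.0, 1.595]
force: [0.1, -5.4, 0.1]
grip_width: 0.0117
grasp_force: 11.0
[ 0.05074078 -5.38642738  0.10804866] [-1.17123526 -0.20862289  0.02692425] [0.60070666 0.03500802 0.06666283]
time: 19.48
tool_pos: [0.6007, 0.035, 0.0657]
tcp_rot: [-3.141, 0.0, 1.595]
force: [0.3, -4.4, 1.3]
grip_width: 0.012
grasp_force: 11.0
[ 0.26388856 -4.35019619  1.27252176] [-1.08693681 -0.08509223  0.01340364] [0.60074927 0.03502537 0.0657447 ]
```

```bash
python3 -m creep '{"dp":[[0,0,0.004],[0,0,0],[0,0,0]],"rotation":[[0,0,0],[0,0,0],[0,0,0]]}';python3 -c "
from h import *
s=readout.state();print(s['force'],s['ft_torque'],s['tool_pos'])"
```

```text
time: 19.85
tool_pos: [0.6008, 0.035, 0.0655]
tcp_rot: [-3.141, -0.001, 1.595]
force: [-2.5, -4.5, 10.7]
grip_width: 0.0116
grasp_force: 11.0
[-2.51123618 -4.52290867 10.74751909] [-1.14883811  0.8514597   0.0268901 ] [0.60076932 0.03501162 0.06552597]
```

On the floor. I'll relieve the press and let go.

```bash
python3 -m creep '{"dp":[[0,0,-0.003],[0,0,0]],"rotation":[[0,0,0],[0,0,0]]}'; python3 -m creep '{"dp":[[0,0,0],[0,0,0],[0,0,0],[0,0,0],[0,0,0]],"rotation":[[0,0,0],[0,0,0],[0,0,0],[0,0,0],[0,0,0]]}' 0.4;  python3 -m creep '{"dp":[[0,0,-0.05],[0,0,-0.1],[0,0,-0.12],[0,0,-0.12],[0,0,-0.05],[-0.1,0,0],[-0.12,0,0],[-0.12,0,0],[-0.12,0,0],[-0.12,0,0],[-0.1,0,0],[0,0,0]],"rotation":[[0,0,0],[0,0,0],[0,0,0],[0,0,0],[0,0,0],[0,0,0],[0,0,0],[0,0,0],[0,0,0],[0,0,0],[0,0,0],[0,0,0]]}'; python3 - <<'E'
from h import *
d=grab_frame("side"); t=grab_frame("top")
a=cv2.resize(d["pixels"][170:250,150:230,::-1],None,fx=7,fy=7,interpolation=cv2.INTER_LINEAR)
b=cv2.resize(t["pixels"][100:200,170:300,::-1],None,fx=5.5,fy=5.5,interpolation=cv2.INTER_LINEAR)[:560,:230*3]
b=cv2.resize(t["pixels"][135:175,170:300,::-1],None,fx=6,fy=6,interpolation=cv2.INTER_LINEAR)
a=cv2.resize(a[:500],(480,345*500//500)); a=np.pad(a,((0,0),(0,300),(0,0)))
cv2.imwrite("pics/s5.png",np.vstack([a,b]))
E
```

```text
time: 20.1
tool_pos: [0.6008, 0.035, 0.0656]
tcp_rot: [-3.141, 0.0, 1.595]
force: [0.5, -3.8, 3.4]
grip_width: 0.0125
grasp_force: 11.0
time: 20.72
tool_pos: [0.6008, 0.0351, 0.0656]
tcp_rot: [3.142, -0.0, 1.595]
force: [0.7, -0.4, 0.3]
grip_width: 0.0345
grasp_force: 0.0
time: 22.22
tool_pos: [0.6042, -0.1375, 0.1754]
tcp_rot: [-3.141, 0.001, 1.591]
force: [0.5, 0.1, 0.2]
grip_width: 0.0351
grasp_force: 0.0
```

View pics/s5.png

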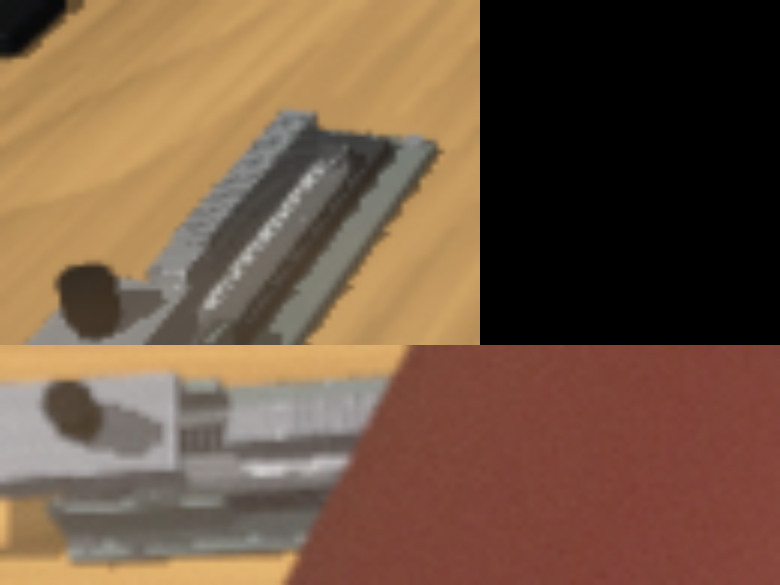

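The stick lies level in the channel between lip and follower, with its top flush along its length. Next I'll close the fingers and go behind the knob.

```bash
python3 - <<'E'
from h import *
np.set_printoptions(precision=4,suppress=True)
d=grab_frame("side"); 
print("far top end",at_z(d,(193.2,200.5),.055),"near top end",at_z(d,(170+262/345*71.4,150+162/6),.055))
r=place_of(d,"rail_knob"); print(r[:1], at_z(d,r[0]["pixel"],.073) if r else 0)
togo([.597,.185,.16],np.radians(91.4))
E
python3 -m creep '{"dp":[[0.1,0,0],[0.12,0,0],[0.12,0,0],[0.12,0,0],[0.12,0,0],[0.12,0,0],[0.12,0,0],[0.12,0,0],[0.12,0,0],[0.12,0,0],[0.1,0,0],[0.01,0,0],[0,0,0]],"rotation":[[0,0,0],[0,0,0],[0,0,0],[0,0,0],[0,0,0],[0,0,0],[0,0,0],[0,0,0],[0,0,0],[0,0,0],[0,0,0],[0,0,0],[0,0,0]]}' 0 20
python3 -c "
from h import *
togo([.597,.185,.091],np.radians(91.4))"
```

```text
far top end [ 0.598  -0.0119  0.055 ] near top end [0.5988 0.0971 0.055 ]
[{'pixel': [232.3, 163.2], 'conf': 0.7}] [0.5991 0.1447 0.073 ]
togo tool mm [318.6   0.2  15.5] units [1.2744 0.0008 0.0619] rot units [-0.0002 -0.0002  0.0005] deg [-0.  -0.   0.1]
time: 24.05
tool_pos: [0.5971, 0.1868, 0.1755]
tcp_rot: [-3.142, 0.001, 1.595]
force: [-0.2, -0.7, -0.6]
grip_width: 0.0008
grasp_force: 0.0
togo tool mm [-1.8 -0.2 84.5] units [-0.007  -0.0007  0.338 ] rot units [-0.      0.0002 -0.0001] deg [-0.  0. -0.]
```

```bash
python3 -m creep '{"dp":[[0,0,0.06],[0,0,0.09],[0,0,0.09],[0,0,0.06],[0,0,0.034],[0,0,0],[0,0,0]],"rotation":[[0,0,0],[0,0,0],[0,0,0],[0,0,0],[0,0,0],[0,0,0],[0,0,0]]}'; python3 -m creep '{"dp":[[-0.03,0,0],[-0.03,0,0],[-0.03,0,0],[-0.03,0,0],[-0.03,0,0],[-0.03,0,0],[0,0,0]],"rotation":[[0,0,0],[0,0,0],[0,0,0],[0,0,0],[0,0,0],[0,0,0],[0,0,0]]}'
```

```text
time: 24.92
tool_pos: [0.5976, 0.1875, 0.0928]
tcp_rot: [3.141, -0.0, 1.595]
force: [0.8, 0.1, 0.2]
grip_width: 0.0006
grasp_force: 0.0
time: 25.8
tool_pos: [0.5983, 0.1414, 0.0921]
tcp_rot: [3.142, 0.001, 1.594]
force: [-0.5, 0.5, 0.1]
grip_width: 0.0005
grasp_force: 0.0
```

```bash
python3 -m creep '{"dp":[[-0.04,0,0],[-0.04,0,0],[-0.04,0,0],[-0.04,0,0],[-0.04,0,0],[-0.04,0,0]],"rotation":[[0,0,0],[0,0,0],[0,0,0],[0,0,0],[0,0,0],[0,0,0]]}';python3 -m creep '{"dp":[[-0.04,0,0],[-0.04,0,0],[-0.04,0,0]],"rotation":[[0,0,0],[0,0,0],[0,0,0]]}';python3 -c "
from h import *
s=readout.state();print(s['force'],s['ft_torque'],s['tool_pos'])
d=grab_frame('side');save(d,'s6.png',(130,160,250,250),6)
r=place_of(d,'rail_knob'); print(r[:1], at_z(d,r[0]['pixel'],.073) if r else 0)"
```

```text
time: 26.55
tool_pos: [0.5997, 0.0818, 0.0921]
tcp_rot: [3.141, -0.0, 1.595]
force: [1.9, 1.5, -0.9]
grip_width: 0.0006
grasp_force: 1.1
time: 26.92
tool_pos: [0.6005, 0.0519, 0.0921]
tcp_rot: [3.141, -0.0, 1.595]
force: [3.0, 2.1, -0.2]
grip_width: 0.0005
grasp_force: 1.2
[ 2.99519388  2.13213496 -0.19423121] [ 0.48994283 -0.32826576  0.04109333] [0.60049258 0.05187375 0.09212174]
[{'pixel': [199.3, 191.1], 'conf': 0.71}] [0.59471876 0.03897316 0.073     ]
```

View pics/s6.png

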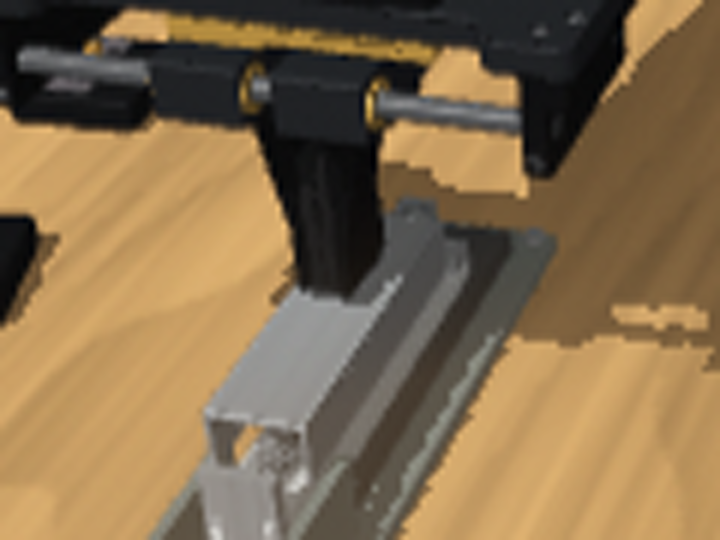

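The rail is passing over the stick freely, with the fingers behind the knob at about (340,290). I'll carry on to the end stop.

```bash
python3 -m creep '{"dp":[[-0.03,-0.002,0],[-0.03,-0.002,0],[-0.02,0,0],[-0.016,0,0]],"rotation":[[0,0,0],[0,0,0],[0,0,0],[0,0,0]]}';python3 -m creep '{"dp":[[-0.012,0,0],[-0.012,0,0]],"rotation":[[0,0,0],[0,0,0]]}';python3 -c "
from h import *
s=readout.state();print(s['force'],s['ft_torque'],s['tool_pos'])"
```

```text
time: 27.52
tool_pos: [0.6002, 0.0282, 0.0921]
tcp_rot: [3.141, 0.0, 1.595]
force: [4.0, 2.1, -1.7]
grip_width: 0.0006
grasp_force: 1.7
time: 27.78
tool_pos: [0.6003, 0.0225, 0.0922]
tcp_rot: [3.141, -0.0, 1.595]
force: [4.3, 2.6, -1.1]
grip_width: 0.0007
grasp_force: 1.9
[ 4.30630362  2.57151481 -1.11491006] [ 0.40270997 -0.83844318  0.07094158] [0.60033803 0.02249051 0.09215537]
```

```bash
python3 -m creep '{"dp":[[-0.008,0.008,0],[-0.008,0,0],[0,0,0]],"rotation":[[0,0,0],[0,0,0],[0,0,0]]}';python3 -c "
from h import *
s=readout.state();print(s['force'],s['ft_torque'],s['tool_pos'])"; python3 -m creep '{"dp":[[-0.008,0,0],[-0.008,0,0]],"rotation":[[0,0,0],[0,0,0]]}'
```

```text
time: 28.15
tool_pos: [0.6017, 0.0181, 0.0918]
tcp_rot: [-3.14, 0.0, 1.595]
force: [-0.8, 0.5, -0.3]
grip_width: 0.0007
grasp_force: 0.3
[-0.75079437  0.52824921 -0.25664233] [0.01499261 0.18178935 0.0217892 ] [0.60169241 0.01809802 0.09177242]
time: 28.4
tool_pos: [0.6019, 0.015, 0.0918]
tcp_rot: [-3.141, -0.001, 1.595]
force: [-2.6, 8.3, 0.7]
grip_width: 0.0006
grasp_force: 4.1
```

```bash
python3 -m creep '{"dp":[[-0.006,0,0],[0,0,0],[0,0,0]],"rotation":[[0,0,0],[0,0,0],[0,0,0]]}';python3 -c "
from h import *
s=readout.state();print(s['force'],s['ft_torque'],s['tool_pos'])
d=grab_frame('side');save(d,'s7.png',(130,150,250,240),6)
r=place_of(d,'rail_knob'); print(r[:1], at_z(d,r[0]['pixel'],.073) if r else 0)"
```

```text
time: 28.78
tool_pos: [0.6019, 0.015, 0.0918]
tcp_rot: [-3.14, -0.002, 1.597]
force: [-2.3, 7.3, 0.4]
grip_width: 0.0005
grasp_force: 3.7
[-2.31710407  7.30950604  0.3943792 ] [1.50677303 0.6067145  0.01004107] [0.60189343 0.01495446 0.09184212]
[{'pixel': [189.0, 195.7], 'conf': 0.72}] [0.60109317 0.00181191 0.073     ]
```

```bash
python3 -m creep '{"dp":[[-0.012,0,0],[0,0,0],[0,0,0]],"rotation":[[0,0,0],[0,0,0],[0,0,0]]}'; python3 -m creep '{"dp":[[0.06,0,0],[0.06,0,-0.06],[0,0,-0.12],[0,0,-0.12],[0,0,-0.12],[0.12,0,-0.1],[0.12,0,0],[0.12,0,0],[0.12,0,0],[0.12,0,0],[0.12,0,0],[0.12,0,0],[0,0,0]],"rotation":[[0,0,0],[0,0,0],[0,0,0],[0,0,0],[0,0,0],[0,0,0],[0,0,0],[0,0,0],[0,0,0],[0,0,0],[0,0,0],[0,0,0],[0,0,0]]}'
python3 - <<'E'
from h import *
np.set_printoptions(precision=4,suppress=True)
d=grab_frame('side');t=grab_frame('top')
for f in(d,t):
    r=place_of(f,'rail_knob'); print(r[:1], at_z(f,r[0]['pixel'],.073) if r else 0)
    r=place_of(f,'lip_nominal'); print(r[:1], at_z(f,r[0]['pixel'],.025) if r else 0)
a=cv2.resize(d["pixels"][160:240,150:240,::-1],(450,400),interpolation=cv2.INTER_LINEAR)
b=cv2.resize(t["pixels"][130:175,170:300,::-1],(780,270//1)[:2],interpolation=cv2.INTER_LINEAR)[:200]
cv2.imwrite("pics/s8.png",np.vstack([np.pad(a,((0,0),(0,330),(0,0))),b]))
E
```

```text
time: 29.25
tool_pos: [0.6019, 0.0147, 0.0919]
tcp_rot: [-3.14, -0.005, 1.599]
force: [-3.2, 14.3, 2.4]
grip_width: 0.0001
grasp_force: 7.2
time: 30.88
tool_pos: [0.5961, 0.2534, 0.2227]
tcp_rot: [3.141, -0.0, 1.599]
force: [-0.3, -0.6, -0.2]
grip_width: 0.0006
grasp_force: 0.0
[{'pixel': [189.8, 195.0], 'conf': 0.58}] [0.6012 0.005  0.073 ]
[{'pixel': [198.7, 202.3], 'conf': 0.93}] [ 0.6061 -0.0354  0.025 ]
[{'pixel': [144.6, 257.0], 'conf': 0.85}] [ 0.5936 -0.0002  0.073 ]
[{'pixel': [151.2, 274.7], 'conf': 0.85}] [ 0.5946 -0.0346  0.025 ]
```

View pics/s8.png

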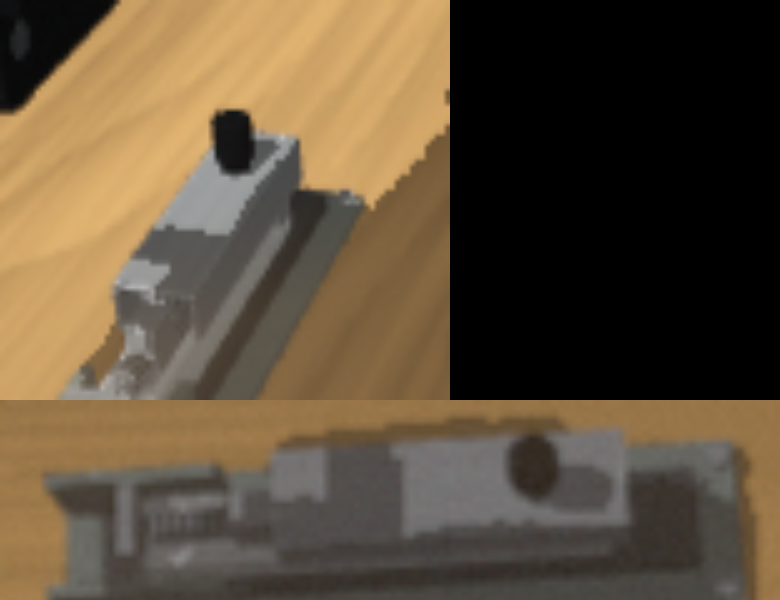

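The rail is shut. Its lip-side end is at the stand's x≈0 mark (top crop col 628, 40 mm from the plate end), it met a rigid stop under 14 N, and the robot is clear.

```bash
python3 -c "
from station import ctrl
print(ctrl.finish_job())"
```

```text
the job is handed in; nothing more can be done
None
```

The long stick is down on the channel floor behind the lip and the rail is shut against its end stop; I handed the job in at about 31 s. The highest force readings were about 11 N while holding the stick and 14 N on the rail knob.

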